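# Set out the purple-capped samples by size

### The arm

A 6-joint arm with a two-finger parallel gripper is mounted at the origin on the work surface. World frame = base frame: x ahead of the robot, y to its left, z up, the work surface at z = 0. Lengths are in m, angles in rad, forces in N, time in s.
With the tool pointing down it reaches from about 0.275 to 0.975 m from the base axis. Payload 8.4 kg.
Tool frame: the origin (TCP) lies on the centre line of the jaws, within the pads' length; the fingertips stand 14 mm ahead of it and the grasp point (between the pads) lies 5 mm behind it (robot.finger_overhang is the distance from the TCP to the fingertips, in m); z points along the fingers, y is the line along which they close (so a half turn about z gives the same grasp; the last joint's range is limited). The gripper opens to 92 mm and grips with 3 to 60 N. Pads are 20 mm wide; open, the fingers measure 128 mm over their backs; the gripper's body (75 mm by 189 mm) begins 69 mm behind the grasp point.
Start: joints at [-1.309, 0.353, 1.633, -0, 1.155, -0.002], TCP at [0.163, -0.603, 0.229] pointing down, gripper open.
Joint ranges: [-2.63, 2.63], [-0.92, 2.1], [0.06, 2.66], [-1.3, 4.44], [0, 2.69], [-3.02, 3.02]. Speed limits (rad/s): [2.22, 2.22, 2.79, 3.14, 3.14, 3.14].

### API

Orientations are given as a rotation vector (axis times angle).
In Python, from cell import robot gives the robot as it stands. The module is installed in compiled form; this text tells all that it offers.
- The arm moves only by the shell command python3 -m pendant 'ROWS' [OPENING]. ROWS is JSON, a list of rows, each a list of 6 numbers: the shift along the tool's x, y, z in m, then the turn, a rotation vector about the tool's x, y, z in degrees. A call has exactly 8 rows; each row is the pose to reach, as a shift and turn from the pose commanded when the call began, along the tool's axes at that moment; what a row does not reach only later rows make up. A row lasts 1/8 s, in which the tool goes at most 62.5 mm and 10.7 degrees, less where a joint would pass 70% of its speed; a pose out of reach is approached as far as the arm can. A call with a gripper value outside its range is refused whole. OPENING is the closure, from 0 (fully open) to 1 (shut), set as the call begins (- or left out, the last holds). The fingers move at their own pace and stop on an object; the grip force is fixed at half the most. Time passes only in rows, so rows that repeat a pose let the fingers close, or fill a call up. It gives the time, the measured TCP pose, the force and the opening at its end, in the units of the state.
- robot.get_obs(): the state, without advancing time (a new reading comes with each control period).
- robot.capture(name): name is "scene" or "top" or "wrist"; returns the picture (384x512x3 uint8, blue, green, red); there is no depth.
- robot.get_calibration(name): a dict with "fovy" (degrees; the focal length in pixels is half the picture's height over the tangent of half this angle, whatever the lens; pixels are square), "cx", "cy" (the principal point, pixels), "k1" (the pictures are not rectified: a ray, as slopes to the right and down, at radius r is drawn at 1 + k1 r^2 times it, then the intrinsics apply), "R" (3x3) and "t" (3): a world point X has camera coordinates R X + t. Camera axes: x right, y down, z forward; pixel columns grow to the right and rows downward; lengths in m; the calibration is good to about 2 mm. A picture is of the moment at which its call begins: read the wrist's pose just before it. get_calibration takes no time and is no camera call; for the wrist camera it gives the pose at the moment of the call.
- robot.finish_job(): hands the job in, once; it reports no verdict.
The state is a dict: "clock": time; "qpos": joint angles; "dq": joint speeds; "joint_torque": joint torques, N m; "ee_pos": TCP position; "tool_rot": TCP orientation; "force": force on the tool from outside, world axes, zero at the start; "ft_torque": the same for the moment, N m; "grip_width": opening from 0.0 (shut) to 1.0 (fully open).
Only numpy, scipy, OpenCV 4.12 (cv2) and the standard library are available. Lean on these libraries where they do the work, as an engineer would, in place of code of your own. Each camera call takes 0.05 s, during which the arm holds its last target. There are 200 camera calls.

### The job

Take the three purple-capped sample pots out of the group and stand each one in the blue holder of its own size: the large pot first, then the medium, then the small, the order in which they will be opened. Keep every pot upright, set each down gently rather than dropping it, and leave the pots with yellow, light blue and green caps where they stand.

Things in the scene. Friction and masses are not known exactly. Their poses are not given: they have to be found in the camera images.
- purple_large_center (a point): large round sample pot, upright, straight-sided, frosted white with a screw cap in purple (cap is the top 16 mm): 60 mm diameter, 72 mm tall, about 140 g, loose. Must be moved. The point is its centre, 36 mm above its underside; z is up, yaw has no meaning (round)
- purple_medium_center (a point): medium round sample pot, upright, straight-sided, frosted white with a screw cap in purple (cap is the top 16 mm): 44 mm diameter, 62 mm tall, about 70 g, loose. Must be moved. The point is its centre, 31 mm above its underside; z is up, yaw has no meaning (round)
- purple_small_center (a point): small round sample pot, upright, straight-sided, frosted white with a screw cap in purple (cap is the top 16 mm): 28 mm diameter, 52 mm tall, about 30 g, loose. Must be moved. The point is its centre, 26 mm above its underside; z is up, yaw has no meaning (round)
- yellow_large_center (a point): large round sample pot, upright, straight-sided, frosted white with a screw cap in yellow (cap is the top 16 mm): 60 mm diameter, 72 mm tall, about 140 g, loose. Stays where it is. The point is its centre, 36 mm above its underside; z is up, yaw has no meaning (round)
- blue_medium_center (a point): medium round sample pot, upright, straight-sided, frosted white with a screw cap in light blue (cap is the top 16 mm): 44 mm diameter, 62 mm tall, about 70 g, loose. Stays where it is. The point is its centre, 31 mm above its underside; z is up, yaw has no meaning (round)
- green_small_center (a point): small round sample pot, upright, straight-sided, frosted white with a screw cap in green (cap is the top 16 mm): 28 mm diameter, 52 mm tall, about 30 g, loose. Stays where it is. The point is its centre, 26 mm above its underside; z is up, yaw has no meaning (round)
- well_large (a point): large round holder, fixed to the bench: low blue cup with a white floor. Inner diameter 76 mm, outer 88 mm, floor 4 mm above the bench, rim top 10 mm above the bench. The point is the centre of the floor's upper face, z up. Belongs to the purple large pot, whose centre lies 36 mm above the point when seated
- well_medium (a point): medium round holder, fixed to the bench: low blue cup with a white floor. Inner diameter 60 mm, outer 72 mm, floor 4 mm above the bench, rim top 10 mm above the bench. The point is the centre of the floor's upper face, z up. Belongs to the purple medium pot, whose centre lies 31 mm above the point when seated
- well_small (a point): small round holder, fixed to the bench: low blue cup with a white floor. Inner diameter 44 mm, outer 56 mm, floor 4 mm above the bench, rim top 10 mm above the bench. The point is the centre of the floor's upper face, z up. Belongs to the purple small pot, whose centre lies 26 mm above the point when seated
Things that resemble listed ones, but are neither listed nor needed, are in the scene too. Leave any red look-alike of the part that bears well_large alone.

How it is judged:
On the way, in this order (a step that is already met when the one before it is completed fails the run):
1. the large purple-capped pot stands in the large holder, let go (horizontal distance between purple_large_center and well_large below 0.011 m and z of purple_large_center in the frame of well_large below 0.04 m and angle between purple_large_center's own z axis and vertical below 0.1 rad and contact force between purple_large and the fingers below 0.1 N), for 0.2 s.
2. the medium purple-capped pot stands in the medium holder, let go (horizontal distance between purple_medium_center and well_medium below 0.011 m and z of purple_medium_center in the frame of well_medium below 0.035 m and angle between purple_medium_center's own z axis and vertical below 0.1 rad and contact force between purple_medium and the fingers below 0.1 N), for 0.2 s.
3. the small purple-capped pot stands in the small holder, let go (horizontal distance between purple_small_center and well_small below 0.011 m and z of purple_small_center in the frame of well_small below 0.03 m and angle between purple_small_center's own z axis and vertical below 0.1 rad and contact force between purple_small and the fingers below 0.1 N), for 0.2 s.
At the end, for the whole second after the job is handed in: Each purple-capped pot stands upright (within 0.1 rad) on the floor of the holder of its own size, centre within 11 mm of the holder's centre and within 4 mm of its seated height, released and at rest; the other three pots are upright and within 30 mm of where they started (all of step 1 and all of step 2 and all of step 3 and linear speed of each of purple_large, purple_medium, purple_small below 0.02 m/s and distance of each of yellow_large_center, blue_medium_center, green_small_center from where it was at the start of the episode below 0.03 m and angle between each of yellow_large_center, blue_medium_center, green_small_center's own z axis and vertical below 0.2 rad); the robot touches nothing.
It fails at once if a purple-capped pot is tipped by more than 0.6 rad (angle between any of purple_large_center, purple_medium_center, purple_small_center's own z axis and vertical above 0.6 rad).
It fails at once if a purple-capped pot is dropped: it moves faster than 0.6 m/s just above its holder ((linear speed of purple_large above 0.6 m/s and horizontal distance between purple_large_center and well_large below 0.02 m and z of purple_large_center in the frame of well_large below 0.086 m) or (linear speed of purple_medium above 0.6 m/s and horizontal distance between purple_medium_center and well_medium below 0.02 m and z of purple_medium_center in the frame of well_medium below 0.081 m) or (linear speed of purple_small above 0.6 m/s and horizontal distance between purple_small_center and well_small below 0.02 m and z of purple_small_center in the frame of well_small below 0.076 m)).
It fails at once if a pot with another cap colour is pushed over or moved more than 30 mm (distance of any of yellow_large_center, blue_medium_center, green_small_center from where it was at the start of the episode above 0.03 m or angle between any of yellow_large_center, blue_medium_center, green_small_center's own z axis and vertical above 0.4 rad).
It also fails if it takes over 96 s, if anything falls off the work surface, if the arm or the gripper's body presses on something with over 40 N, if the wrist force passes 120 N, or if a joint passes its speed limit or range.

## Working session

There is one attempt and no reset: what is moved stays moved. The work goes in short steps, Python scripts to look and compute and a shell command to move; the robot and the scene stay as the last step left them, time stands still between calls to the robot, and variables do not carry over. Pictures are saved under pics/ and viewed, on a budget of 14 in all, crops included, one or two more only if the job needs it, and the job is handed in when it is done.

```bash
mkdir -p pics; python3 - <<'E'
from cell import robot
import cv2
o=robot.get_obs();print(o['clock'],o['ee_pos'],o['tool_rot'],o['grip_width'])
for n in("scene","top"):
    cv2.imwrite(f'pics/{n}0.png',robot.capture(n));c=robot.get_calibration(n);print(n,c)
E
```

```text
0.0 [ 0.16284852 -0.60291395  0.22784492] [-3.11291944e+00 -4.12996677e-01  2.67157869e-04] 1.0000038343968702
scene {'fovy': 43.90394858694339, 'cx': 250.37493649532988, 'cy': 194.19445530679727, 'k1': 0.06470299469502983, 'R': array([[ 0.44962648,  0.89292635, -0.02277179],
       [ 0.51838091, -0.28161877, -0.8074479 ],
       [-0.72740447,  0.3512455 , -0.58949923]]), 't': array([-0.23545617, -0.2218383 ,  1.52496983])}
top {'fovy': 55.847701390471684, 'cx': 256.60011466756794, 'cy': 189.77985254608387, 'k1': -0.0654167659563938, 'R': array([[-0.02451455, -0.99961222, -0.01320806],
       [-0.98774492,  0.02625639, -0.15385242],
       [ 0.15413956,  0.00927457, -0.98800556]]), 't': array([0.0070815 , 0.53616103, 0.99190157])}
```

View pics/top0.png

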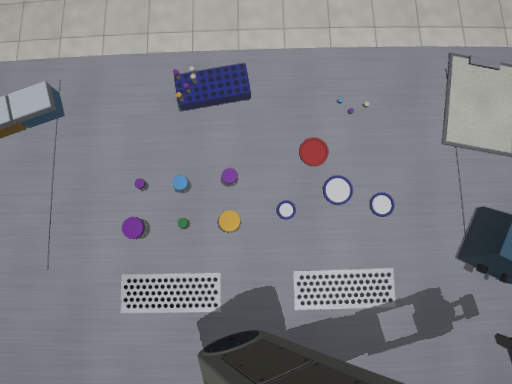

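View pics/scene0.png

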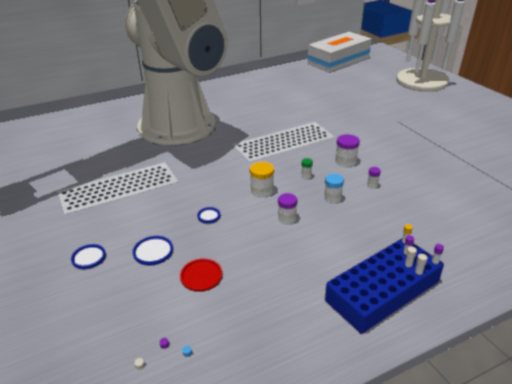

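Top view:
- **Purple pots:** large at (133,228), medium at (230,176) and small at (140,184).
- **Other pots:** blue at (181,183), green at (183,223) and yellow at (229,221).
- **Blue rings:** (338,190) is the biggest, so it is the large holder. (381,205) is medium and (286,210) is small.
- **Red disc:** (314,152) is the look-alike and stays alone.
- **Purple caps in the rack and the purple bead:** too small to be pots.

I'll measure all of these and check them in one crop.

```bash
cat > h.py <<'E'
import cv2, numpy as np
from cell import robot
def ray(c,u,v):
    f=192/np.tan(np.radians(c['fovy'])/2); d=np.array([(u-c['cx'])/f,(v-c['cy'])/f]); s=d.copy()
    for _ in range(20): s=d/(1+c['k1']*(s@s))
    R=np.array(c['R']); return -R.T@np.array(c['t']), R.T@np.array([s[0],s[1],1])
def onplane(c,u,v,z):
    o,d=ray(c,u,v); return o+d*(z-o[2])/d[2]
RNG={'purple':((130,80,40),(160,255,255)),'yellow':((15,120,90),(30,255,255)),'lblue':((98,120,110),(112,255,255)),
 'green':((45,90,40),(80,255,255)),'navy':((115,120,40),(128,255,255)),'white':((0,0,195),(180,60,255)),'red':((0,150,60),(8,255,255))}
def blobs(img,col,amin=25):
    m=cv2.inRange(cv2.cvtColor(img,cv2.COLOR_BGR2HSV),*map(np.array,RNG[col]))
    out=[]
    for k in cv2.findContours(m,cv2.RETR_EXTERNAL,cv2.CHAIN_APPROX_NONE)[0]:
        if cv2.contourArea(k)<amin: continue
        # circle outline: fit via hull
        h=cv2.convexHull(k)[:,0].astype(float); out.append((cv2.contourArea(k),h))
    return sorted(out,key=lambda a:-a[0])
def circ(c,h,z):
    """outline pixels -> world circle on plane z: centre, mean diameter, anisotropy"""
    P=np.array([onplane(c,u,v,z)[:2] for u,v in h]).astype(np.float32)
    (x,y),r=cv2.minEnclosingCircle(P); M=cv2.moments(cv2.convexHull(P))
    return M['m10']/M['m00'],M['m01']/M['m00'],2*r, 2*np.sqrt(M['m00']/np.pi)
E
python3 - <<'E'
from h import *
c=robot.get_calibration('top'); im=cv2.imread('pics/top0.png')
for col,z in (('purple',.062),('yellow',.072),('lblue',.062),('green',.052),('navy',.01),('red',.01)):
    for a,h in blobs(im,col):
        m=h.mean(0); print(col,a,m.round(1),np.round(circ(c,h,z),4))
cv2.imwrite('pics/crop1.png',cv2.resize(im[130:260,100:420],None,fx=2.5,fy=2.5,interpolation=cv2.INTER_CUBIC))
E
```

```text
purple 357.0 [132.7 228.2] [0.436  0.3414 0.0642 0.061 ]
purple 172.0 [228.8 175.7] [0.576  0.0694 0.0451 0.0428]
purple 67.0 [139.5 183.5] [0.5612 0.3247 0.0292 0.0271]
yellow 327.0 [228.3 220.4] [0.4483 0.0706 0.0594 0.0566]
lblue 145.5 [179.7 182.4] [0.5599 0.2091 0.0424 0.0398]
green 59.5 [182.5 222.5] [0.4468 0.2034 0.0272 0.0251]
navy 1734.5 [212.1  84.3] [0.8783 0.1247 0.2402 0.1694]
navy 595.5 [336.4 189.3] [ 0.5354 -0.2441  0.0847  0.0824]
navy 392.0 [382.  204.4] [ 0.4886 -0.3729  0.0688  0.0667]
navy 234.0 [286.4 209.5] [ 0.4808 -0.0901  0.0532  0.0514]
```

View pics/crop1.png

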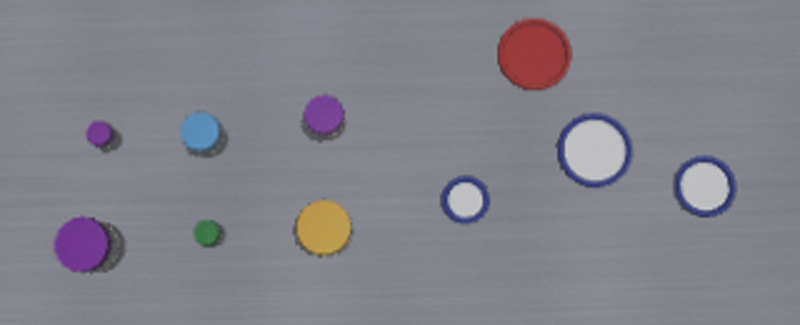

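The crop confirms the three purple pots and three blue-rimmed holders with white floors. The red disc has a red floor and is not one of the holders. I'll swing over first and align the tool with the world axes.

```bash
python3 -m pendant '[[0.044,-0.04,0,0,0,2],[0.088,-0.08,0,0,0,4],[0.132,-0.12,0,0,0,6],[0.176,-0.16,0,0,0,8],[0.22,-0.20,0,0,0,10],[0.264,-0.24,0,0,0,12],[0.308,-0.28,0,0,0,14],[0.352,-0.32,0,0,0,15.1]]' 0
python3 - <<'E'
from h import *
c=robot.get_calibration('top'); im=cv2.imread('pics/top0.png')
for i,z in enumerate((.072,.062,.052)):
    print(np.round(circ(c,blobs(im,'purple')[i][1],z),4))
c=robot.get_calibration('scene'); im=cv2.imread('pics/scene0.png')
for col,z in (('purple',.06),('navy',.01)):
    for a,h in blobs(im,col): print(col,a,h.mean(0).round(),np.round(circ(c,h,z),4))
E
```

```text
clock: 1.1
ee_pos: [0.42, -0.2009, 0.2286]
tool_rot: [3.141, -0.001, 0.0]
force: [1.3, -0.9, 1.0]
grip_width: 0.999
[0.4354 0.3378 0.0636 0.0604]
[0.576  0.0694 0.0451 0.0428]
[0.563  0.3281 0.0295 0.0274]
purple 261.5 [348. 141.] [0.4297 0.3447 0.0819 0.0704]
purple 233.5 [287. 200.] [0.584  0.065  0.0599 0.0511]
purple 84.0 [375. 172.] [0.5827 0.3126 0.0445 0.0345]
purple 69.0 [163. 343.] [ 0.8218 -0.3071  0.0211  0.017 ]
purple 69.0 [438. 249.] [0.8621 0.2463 0.0324 0.0226]
purple 65.5 [409. 240.] [0.8163 0.2137 0.0325 0.023 ]
navy 5689.0 [385. 280.] [0.8461 0.1359 0.2794 0.2006]
navy 854.5 [155. 250.] [ 0.5412 -0.2464  0.0921  0.0875]
navy 598.5 [ 88. 256.] [ 0.4944 -0.3742  0.0761  0.0719]
navy 256.0 [209. 214.] [ 0.4864 -0.0924  0.0597  0.055 ]
```

```bash
python3 - <<'E'
from h import *
c=robot.get_calibration('wrist'); im=robot.capture('wrist'); cv2.imwrite('pics/w1.png',im)
print(-c['R'].T@c['t'],c['R'][2],c['fovy'],c['cx'],c['cy'])
for a,h in blobs(im,'navy',200): print(a,h.mean(0).round(),np.round(circ(c,h,.01),4))
E
python3 -m pendant '[[0,-0.06,0,0,0,0],[0.0,-0.12,0,0,0,0],[0.0,-0.18,0,0,0,0],[0.0,-0.24,0,0,0,0],[0.0,-0.30,0,0,0,0],[0.0,-0.36,0,0,0,0],[0.0,-0.42,0,0,0,0],[0.0,-0.48,0,0,0,0]]'
python3 - <<'E'
from h import *
c=robot.get_calibration('wrist'); im=robot.capture('wrist'); cv2.imwrite('pics/w2.png',im)
print(robot.get_obs()['ee_pos'],-c['R'].T@c['t'],c['R'][2])
for a,h in blobs(im,'purple',200): print(a,h.mean(0).round(),[np.round(circ(c,h,z),4) for z in (.072,.052)])
E
```

```text
[ 0.48968776 -0.20101048  0.38555638] [-2.49906092e-01  2.94709303e-04 -9.68270034e-01] 58.80487968881142 260.3598141657377 196.71997017386045
2911.5 [414. 109.] [ 0.4907 -0.3689  0.0704  0.0681]
268.0 [318.  37.] [ 0.5602 -0.2575  0.0732  0.0415]
211.5 [283.  92.] [ 0.514  -0.2246  0.0712  0.0391]
clock: 2.15
ee_pos: [0.4188, 0.2793, 0.2285]
tool_rot: [3.141, 0.001, 0.0]
force: [0.1, -0.9, -1.1]
grip_width: 0.998
[0.41922227 0.28544157 0.22878374] [0.48847516 0.279279   0.38546707] [-2.49975454e-01 -7.14370511e-05 -9.68252171e-01]
2991.5 [191. 168.] [array([0.4358, 0.3429, 0.0607, 0.059 ]), array([0.4325, 0.3469, 0.0646, 0.0628])]
1643.0 [480.  23.] [array([0.5707, 0.0834, 0.0477, 0.0431]), array([0.5759, 0.0709, 0.0507, 0.0458])]
713.0 [202.  27.] [array([0.5574, 0.3299, 0.0284, 0.0263]), array([0.5618, 0.3331, 0.0302, 0.028 ])]
```

View pics/w1.png

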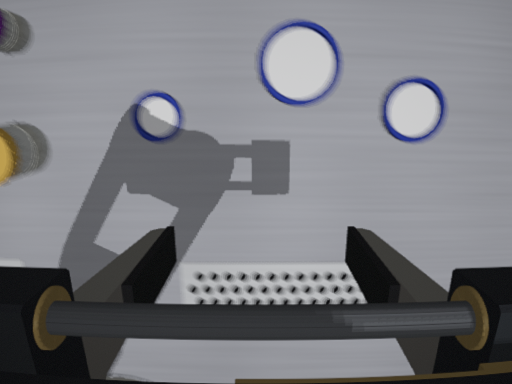

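View pics/w2.png

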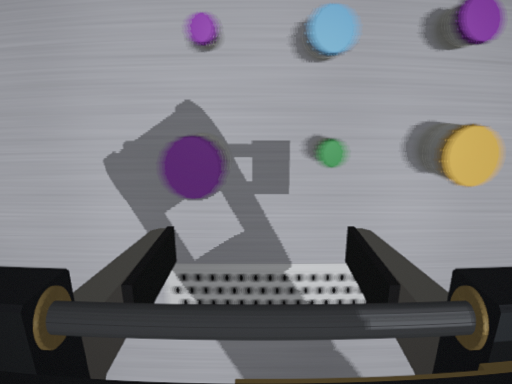

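w1 shows the holders: small (157,116), large (299,63), medium (413,109). w2 shows the large purple pot at (193,167), with green, yellow and blue off to the right. The arm was still moving in w2, so I'll move over the large pot, let it settle and measure again.

```bash
python3 -m pendant '[[0.008,-0.03,0,0,0,0],[0.016,-0.06,0,0,0,0],[0.016,-0.06,0,0,0,0],[0.016,-0.06,0,0,0,0],[0.016,-0.06,0,0,0,0],[0.016,-0.06,0,0,0,0],[0.016,-0.06,0,0,0,0],[0.016,-0.06,0,0,0,0]]'
cat >> h.py <<'E'
def look(col,zs,name,amin=200,white=False):
    o=robot.get_obs(); c=robot.get_calibration('wrist'); im=robot.capture('wrist'); cv2.imwrite(f'pics/{name}.png',im)
    print(o['ee_pos'].round(4),o['clock'])
    for a,h in blobs(im,col,amin): print(a,h.mean(0).round(),[np.round(circ(c,h,z),4) for z in zs])
E
python3 - <<'E'
from h import *
look('purple',(.072,.062,.052),'w3')
c=robot.get_calibration('top'); im=robot.capture('top')
for a,h in blobs(im,'purple'): print(a,np.round(circ(c,h,.072),4))
E
```

```text
clock: 3.2
ee_pos: [0.4352, 0.3372, 0.2287]
tool_rot: [-3.141, -0.0, -0.0]
force: [-0.1, -0.0, -0.2]
grip_width: 1.003
[0.4352 0.3372 0.2287] 3.2
3000.0 [257. 185.] [array([0.4364, 0.3398, 0.0619, 0.0604]), array([0.4342, 0.3399, 0.0638, 0.0623]), array([0.432 , 0.34  , 0.0658, 0.0642])]
748.5 [267.  47.] [array([0.559 , 0.3307, 0.0286, 0.0275]), array([0.5607, 0.3305, 0.0295, 0.0283]), array([0.5625, 0.3303, 0.0304, 0.0292])]
171.0 [0.5741 0.0689 0.0446 0.0419]
136.0 [0.4316 0.3276 0.0598 0.0465]
67.5 [0.5591 0.3211 0.0301 0.0271]
```

Large pot is at (0.436, 0.340). The offset is 1 mm and 2.5 mm, so I go down around it and close.

```bash
python3 -m pendant '[[0.001,-0.0025,0.03,0,0,0],[0.001,-0.0025,0.07,0,0,0],[0.001,-0.0025,0.11,0,0,0],[0.001,-0.0025,0.145,0,0,0],[0.001,-0.0025,0.17,0,0,0],[0.001,-0.0025,0.184,0,0,0],[0.001,-0.0025,0.184,0,0,0],[0.001,-0.0025,0.184,0,0,0]]'
python3 -m pendant '[[0,0,0,0,0,0],[0,0,0,0,0,0],[0,0,0,0,0,0],[0,0,0,0,0,0],[0,0,0,0,0,0],[0,0,0,0,0,0],[0,0,0,0,0,0],[0,0,0,0,0,0]]' 1
```

```text
clock: 4.3
ee_pos: [0.4368, 0.3403, 0.0455]
tool_rot: [-3.141, -0.0, -0.002]
force: [0.4, -0.4, -0.6]
grip_width: 0.998
clock: 5.3
ee_pos: [0.4363, 0.3399, 0.0448]
tool_rot: [-3.141, -0.0, -0.0]
force: [0.3, -0.8, 5.0]
grip_width: 0.653
```

```bash
python3 -m pendant '[[0,0,-0.01,0,0,0],[0,0,-0.04,0,0,0],[0,0,-0.08,0,0,0],[0,0,-0.115,0,0,0],[0.005,0.02,-0.14,0,0,0],[0.015,0.06,-0.15,0,0,0],[0.025,0.11,-0.15,0,0,0],[0.03,0.16,-0.15,0,0,0]]'
python3 -m pendant '[[0.01,0.05,0,0,0,0],[0.02,0.10,0,0,0,0],[0.03,0.15,0,0,0,0],[0.04,0.20,0,0,0,0],[0.05,0.25,0,0,0,0],[0.06,0.30,0,0,0,0],[0.065,0.34,0,0,0,0],[0.065,0.36,0,0,0,0]]'
python3 -m pendant '[[0.0,0.03,0,0,0,0],[0.0,0.05,0,0,0,0],[0.0,0.06,0,0,0,0],[0.0,0.06,0,0,0,0],[0.0,0.06,0,0,0,0],[0.0,0.06,0,0,0,0],[0.0,0.06,0,0,0,0],[0.0,0.06,0,0,0,0]]'
python3 - <<'E'
from h import *
look('navy',(.01,),'w4'); look('white',(.004,),'w4',400); look('purple',(.2,),'w4',400)
E
```

```text
clock: 6.3
ee_pos: [0.4665, 0.1785, 0.1951]
tool_rot: [-3.141, -0.001, -0.001]
force: [1.0, -0.7, -1.6]
grip_width: 0.647
clock: 7.3
ee_pos: [0.5313, -0.1819, 0.1947]
tool_rot: [3.142, -0.002, 0.0]
force: [-0.8, -0.2, -1.5]
grip_width: 0.648
clock: 8.3
ee_pos: [0.5314, -0.2399, 0.1946]
tool_rot: [-3.142, -0.001, 0.0]
force: [-0.8, 0.1, -1.6]
grip_width: 0.65
[ 0.5314 -0.2399  0.1946] 8.3
3160.0 [383. 217.] [array([ 0.4897, -0.3726,  0.0725,  0.0707])]
1865.5 [123. 223.] [array([ 0.4819, -0.0918,  0.0572,  0.0553])]
841.0 [269. 161.] [array([ 0.5434, -0.246 ,  0.0865,  0.0769])]
[ 0.5314 -0.24    0.1946] 8.35
3495.0 [285. 370.] [array([ 0.2898, -0.2395,  0.2662,  0.0963])]
1959.5 [383. 216.] [array([ 0.4883, -0.3741,  0.0578,  0.0568])]
955.5 [124. 226.] [array([ 0.4802, -0.0899,  0.0415,  0.0402])]
[ 0.5314 -0.24    0.1946] 8.4
11484.5 [258. 252.] [array([ 0.5291, -0.24  ,  0.0723,  0.0627])]
```

View pics/w4.png

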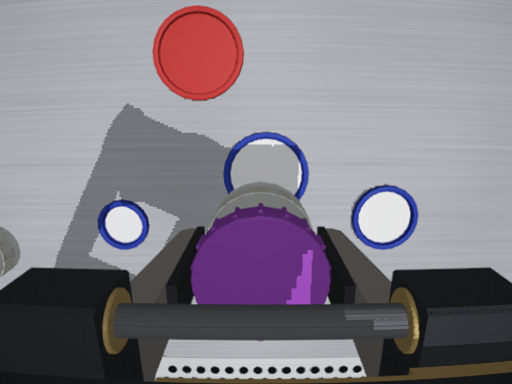

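w4 shows the held pot, with the large holder partly hidden behind it at (266,172). The small holder is at (124,224), the medium at (384,216) and the red look-alike at (198,52). The large ring needs a circle fit because of the occlusion.

```bash
python3 - <<'E'
from h import *
from scipy.optimize import least_squares
c=robot.get_calibration('wrist'); im=cv2.imread('pics/w4.png')
for a,h in blobs(im,'navy',200):
    P=np.array([onplane(c,u,v,.01)[:2] for u,v in h]); m=P.mean(0)
    P=P[P[:,0]>np.sort(P[:,0])[0]+ (.035 if a<1000 else 0)]
    r=least_squares(lambda q:np.hypot(*(P-q[:2]).T)-q[2],[*m,.04],loss='soft_l1',f_scale=.001); print(r.x.round(4),len(P),np.abs(r.fun).max())
E
```

```text
[ 0.4897 -0.3726  0.0356] 34 0.00103135469989072
[ 0.4819 -0.0918  0.0279] 27 0.000836481871153455
[ 0.5362 -0.2453  0.0429] 21 0.0002693104418670447
```

```bash
python3 -m pendant '[[0.002,0.003,0,0,0,0],[0.0046,0.0055,0.02,0,0,0],[0.0046,0.0055,0.05,0,0,0],[0.0046,0.0055,0.08,0,0,0],[0.0046,0.0055,0.11,0,0,0],[0.0046,0.0055,0.127,0,0,0],[0.0046,0.0055,0.132,0,0,0],[0.0046,0.0055,0.132,0,0,0]]'
python3 -m pendant '[[0,0,0.002,0,0,0],[0,0,0.004,0,0,0],[0,0,0.006,0,0,0],[0,0,0.008,0,0,0],[0,0,0.01,0,0,0],[0,0,0.012,0,0,0],[0,0,0.0135,0,0,0],[0,0,0.0135,0,0,0]]'
```

```text
clock: 9.45
ee_pos: [0.5362, -0.2458, 0.0627]
tool_rot: [3.142, 0.0, 0.0]
force: [0.5, 0.1, -2.4]
grip_width: 0.65
clock: 10.45
ee_pos: [0.536, -0.2456, 0.049]
tool_rot: [-3.142, -0.0, 0.0]
force: [-0.4, 0.2, -1.4]
grip_width: 0.65
```

```bash
python3 -m pendant '[[0,0,0,0,0,0],[0,0,0,0,0,0],[0,0,0,0,0,0],[0,0,0,0,0,0],[0,0,0,0,0,0],[0,0,0,0,0,0],[0,0,0,0,0,0],[0,0,0,0,0,0]]' 0
python3 -m pendant '[[0,0,-0.02,0,0,0],[0,0,-0.05,0,0,0],[0,0,-0.09,0,0,0],[0,0,-0.13,0,0,0],[0,0,-0.17,0,0,0],[0,0,-0.18,0,0,0],[0,0,-0.18,0,0,0],[0,0,-0.18,0,0,0]]'
python3 - <<'E'
from h import *
look('purple',(.076,),'w5'); look('navy',(.01,),'w5')
E
```

```text
clock: 11.45
ee_pos: [0.536, -0.2456, 0.0491]
tool_rot: [-3.142, -0.0, 0.0]
force: [-0.4, 0.4, -0.0]
grip_width: 0.998
clock: 12.45
ee_pos: [0.5351, -0.2452, 0.2273]
tool_rot: [-3.14, -0.0, 0.004]
force: [1.2, 0.2, -0.2]
grip_width: 0.998
[ 0.5351 -0.2452  0.2273] 12.45
3108.0 [263. 183.] [array([ 0.5359, -0.2455,  0.0619,  0.0603])]
[ 0.5351 -0.2453  0.2273] 12.5
1558.5 [129. 216.] [array([ 0.4818, -0.0917,  0.0573,  0.0549])]
654.5 [262. 158.] [array([ 0.5437, -0.2454,  0.0868,  0.0764])]
605.5 [372. 206.] [array([ 0.4912, -0.3732,  0.0726,  0.0687])]
```

View pics/w5.png

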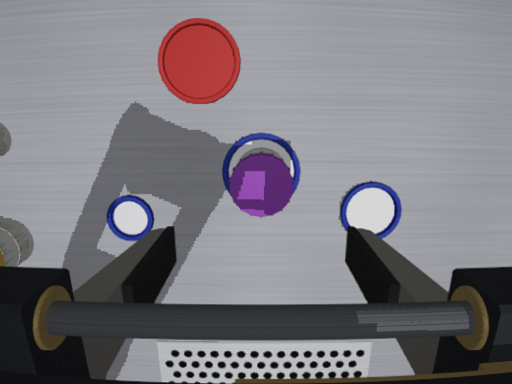

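w5 shows the large pot upright at (262,183) inside its blue ring, centred at (0.536, -0.2455), which matches the holder. Next is the medium pot, about +0.04 in x and +0.314 in y from here.

```bash
python3 -m pendant '[[0.005,-0.05,0,0,0,0],[0.012,-0.10,0,0,0,0],[0.019,-0.15,0,0,0,0],[0.026,-0.20,0,0,0,0],[0.033,-0.25,0,0,0,0],[0.04,-0.29,0,0,0,0],[0.04,-0.31,0,0,0,0],[0.04,-0.314,0,0,0,0]]'
python3 -m pendant '[[0,0,0,0,0,0],[0,0,0,0,0,0],[0,0,0,0,0,0],[0,0,0,0,0,0],[0,0,0,0,0,0],[0,0,0,0,0,0],[0,0,0,0,0,0],[0,0,0,0,0,0]]'
python3 - <<'E'
from h import *
look('purple',(.062,),'w6'); look('lblue',(.062,),'w6')
E
```

```text
clock: 13.55
ee_pos: [0.5754, 0.0689, 0.2284]
tool_rot: [3.141, 0.003, -0.002]
force: [0.6, -0.1, -0.3]
grip_width: 0.999
clock: 14.55
ee_pos: [0.5759, 0.0684, 0.2291]
tool_rot: [-3.142, -0.001, -0.0]
force: [-0.5, 0.9, -0.7]
grip_width: 1.0
[0.5759 0.0684 0.2291] 14.55
1534.0 [259. 181.] [array([0.578 , 0.0694, 0.046 , 0.0446])]
627.5 [ 19. 193.] [array([0.5677, 0.3171, 0.0363, 0.032 ])]
[0.5759 0.0684 0.2291] 14.6
1266.5 [117. 197.] [array([0.5616, 0.2086, 0.0448, 0.0431])]
```

```bash
python3 -m pendant '[[0.0018,-0.001,0.03,0,0,0],[0.0018,-0.001,0.07,0,0,0],[0.0018,-0.001,0.11,0,0,0],[0.0018,-0.001,0.15,0,0,0],[0.0018,-0.001,0.178,0,0,0],[0.0018,-0.001,0.192,0,0,0],[0.0018,-0.001,0.192,0,0,0],[0.0018,-0.001,0.192,0,0,0]]'
python3 -m pendant '[[0,0,0,0,0,0],[0,0,0,0,0,0],[0,0,0,0,0,0],[0,0,0,0,0,0],[0,0,0,0,0,0],[0,0,0,0,0,0],[0,0,0,0,0,0],[0,0,0,0,0,0]]' 1
```

```text
clock: 15.65
ee_pos: [0.5785, 0.0695, 0.0382]
tool_rot: [-3.141, -0.0, -0.003]
force: [-0.2, 0.6, -0.3]
grip_width: 1.002
clock: 16.65
ee_pos: [0.5777, 0.0694, 0.0371]
tool_rot: [3.142, 0.001, -0.0]
force: [0.6, 0.7, 0.8]
grip_width: 0.471
```

```bash
python3 -m pendant '[[0,0,-0.01,0,0,0],[0,0,-0.04,0,0,0],[0,0,-0.08,0,0,0],[0,0,-0.115,0,0,0],[-0.004,0.02,-0.14,0,0,0],[-0.012,0.06,-0.15,0,0,0],[-0.021,0.105,-0.15,0,0,0],[-0.03,0.15,-0.15,0,0,0]]'
python3 -m pendant '[[-0.01,0.05,0,0,0,0],[-0.02,0.10,0,0,0,0],[-0.03,0.15,0,0,0,0],[-0.04,0.20,0,0,0,0],[-0.05,0.24,0,0,0,0],[-0.056,0.27,0,0,0,0],[-0.058,0.287,0,0,0,0],[-0.058,0.292,0,0,0,0]]'
python3 -m pendant '[[0,0,0,0,0,0],[0,0,0,0,0,0],[0,0,0,0,0,0],[0,0,0,0,0,0],[0,0,0,0,0,0],[0,0,0,0,0,0],[0,0,0,0,0,0],[0,0,0,0,0,0]]'
python3 - <<'E'
from h import *
look('navy',(.01,),'w7');look('purple',(.076,),'w7')
E
```

```text
clock: 17.65
ee_pos: [0.5474, -0.0818, 0.188]
tool_rot: [3.141, 0.001, 0.002]
force: [-0.3, 0.1, -0.7]
grip_width: 0.474
clock: 18.65
ee_pos: [0.4898, -0.3731, 0.1873]
tool_rot: [-3.142, 0.001, -0.0]
force: [-0.1, 0.1, -1.1]
grip_width: 0.472
clock: 19.65
ee_pos: [0.4898, -0.3727, 0.1871]
tool_rot: [3.142, 0.0, 0.0]
force: [-0.7, 0.8, -0.4]
grip_width: 0.47
[ 0.4898 -0.3727  0.1871] 19.65
895.5 [144. 129.] [array([ 0.5375, -0.254 ,  0.087 ,  0.077 ])]
820.0 [265. 171.] [array([ 0.4923, -0.3738,  0.0709,  0.0667])]
394.0 [ 14. 187.] [array([ 0.4804, -0.1057,  0.0552,  0.0399])]
[ 0.4898 -0.3727  0.1871] 19.7
7015.0 [260. 261.] [array([ 0.4274, -0.3727,  0.0965,  0.0874])]
4412.0 [102. 143.] [array([ 0.5356, -0.2484,  0.065 ,  0.0621])]
```

View pics/w7.png

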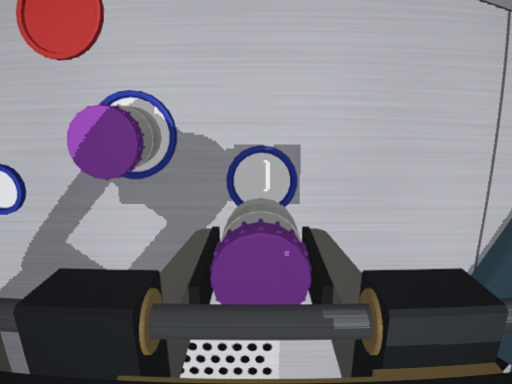

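w7 shows the medium pot in hand, with its ring at (262,180) straight ahead as expected, and the large pot still seated at (105,143). I'll lower it.

```bash
python3 -m pendant '[[0,0,0.01,0,0,0],[0,0,0.03,0,0,0],[0,0,0.06,0,0,0],[0,0,0.09,0,0,0],[0,0,0.115,0,0,0],[0,0,0.128,0,0,0],[0,0,0.132,0,0,0],[0,0,0.132,0,0,0]]'
python3 -m pendant '[[0,0,0.002,0,0,0],[0,0,0.004,0,0,0],[0,0,0.006,0,0,0],[0,0,0.008,0,0,0],[0,0,0.01,0,0,0],[0,0,0.012,0,0,0],[0,0,0.0137,0,0,0],[0,0,0.0137,0,0,0]]'
```

```text
clock: 20.75
ee_pos: [0.4901, -0.3728, 0.0554]
tool_rot: [3.141, 0.0, 0.001]
force: [-0.2, 0.2, -0.5]
grip_width: 0.473
clock: 21.75
ee_pos: [0.4898, -0.3726, 0.0413]
tool_rot: [-3.141, -0.0, 0.0]
force: [-0.1, 0.3, -0.7]
grip_width: 0.472
```

```bash
python3 -m pendant '[[0,0,0,0,0,0],[0,0,0,0,0,0],[0,0,0,0,0,0],[0,0,0,0,0,0],[0,0,0,0,0,0],[0,0,0,0,0,0],[0,0,0,0,0,0],[0,0,0,0,0,0]]' 0
python3 -m pendant '[[0,0,-0.02,0,0,0],[0,0,-0.05,0,0,0],[0,0,-0.09,0,0,0],[0,0,-0.13,0,0,0],[0,0,-0.17,0,0,0],[0,0,-0.185,0,0,0],[0,0,-0.185,0,0,0],[0,0,-0.185,0,0,0]]'
python3 - <<'E'
from h import *
look('purple',(.076,.066),'w8'); look('navy',(.01,),'w8')
E
```

```text
clock: 22.75
ee_pos: [0.4898, -0.3727, 0.0414]
tool_rot: [-3.142, -0.0, 0.0]
force: [0.8, -0.3, 0.1]
grip_width: 1.002
clock: 23.75
ee_pos: [0.4891, -0.3721, 0.2249]
tool_rot: [-3.14, -0.0, 0.003]
force: [0.1, 0.2, -0.6]
grip_width: 0.997
[ 0.4891 -0.3721  0.2249] 23.75
3441.0 [122. 140.] [array([ 0.5356, -0.248 ,  0.064 ,  0.0617]), array([ 0.5348, -0.244 ,  0.0661,  0.0637])]
1606.5 [262. 184.] [array([ 0.4922, -0.3726,  0.0446,  0.0432]), array([ 0.49  , -0.3726,  0.0461,  0.0446])]
[ 0.489  -0.3721  0.2247] 23.8
1546.0 [ 22. 181.] [array([ 0.4816, -0.093 ,  0.0594,  0.0561])]
697.5 [157. 127.] [array([ 0.5376, -0.2535,  0.0868,  0.0773])]
584.0 [261. 167.] [array([ 0.4914, -0.3739,  0.0707,  0.0676])]
```

View pics/w8.png

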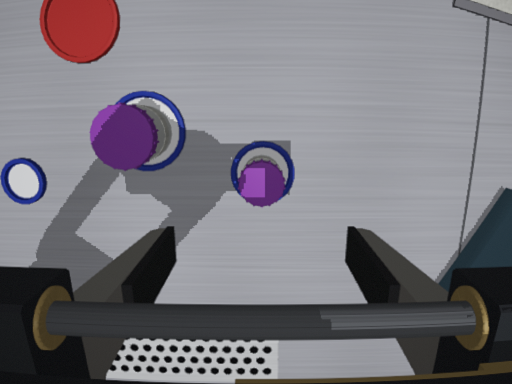

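w8 shows the medium pot seated upright at (262,184), centred at (0.490, -0.3726). The large pot hasn't moved. Next is the small pot, about +0.073 in x and +0.703 in y.

```bash
python3 -m pendant '[[0.005,-0.04,0,0,0,0],[0.01,-0.09,0,0,0,0],[0.015,-0.145,0,0,0,0],[0.02,-0.20,0,0,0,0],[0.025,-0.255,0,0,0,0],[0.03,-0.31,0,0,0,0],[0.035,-0.365,0,0,0,0],[0.04,-0.42,0,0,0,0]]'
python3 -m pendant '[[0.005,-0.055,0,0,0,0],[0.01,-0.11,0,0,0,0],[0.016,-0.165,0,0,0,0],[0.022,-0.22,0,0,0,0],[0.028,-0.255,0,0,0,0],[0.033,-0.275,0,0,0,0],[0.033,-0.282,0,0,0,0],[0.033,-0.282,0,0,0,0]]'
python3 -m pendant '[[0,0,0,0,0,0],[0,0,0,0,0,0],[0,0,0,0,0,0],[0,0,0,0,0,0],[0,0,0,0,0,0],[0,0,0,0,0,0],[0,0,0,0,0,0],[0,0,0,0,0,0]]'
python3 - <<'E'
from h import *
look('purple',(.052,),'w9'); look('lblue',(.062,),'w9')
E
```

```text
clock: 24.85
ee_pos: [0.5292, 0.0491, 0.2254]
tool_rot: [3.141, 0.0, -0.002]
force: [0.4, -0.2, -0.5]
grip_width: 0.996
clock: 25.85
ee_pos: [0.5624, 0.3286, 0.226]
tool_rot: [3.141, 0.0, -0.001]
force: [-0.1, -0.9, -0.3]
grip_width: 1.0
clock: 26.85
ee_pos: [0.5626, 0.3294, 0.2264]
tool_rot: [3.142, 0.0, -0.0]
force: [0.3, 0.5, -0.6]
grip_width: 0.999
[0.5626 0.3294 0.2264] 26.85
625.5 [259. 180.] [array([0.5646, 0.3301, 0.0306, 0.0294])]
[0.5626 0.3294 0.2264] 26.9
```

View pics/w9.png

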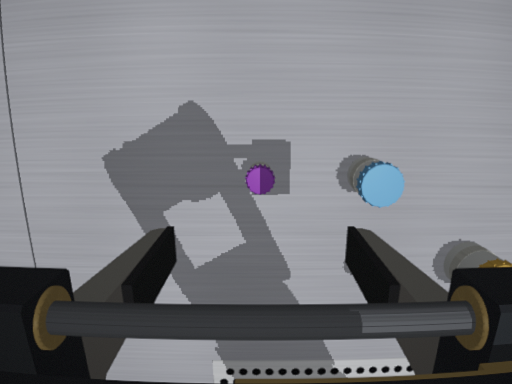

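w9 shows the small purple pot at (260,180) between the fingers. The blue pot at (382,185) is well clear.

```bash
python3 -m pendant '[[0.0015,-0.0007,0.03,0,0,0],[0.0015,-0.0007,0.07,0,0,0],[0.0015,-0.0007,0.11,0,0,0],[0.0015,-0.0007,0.15,0,0,0],[0.0015,-0.0007,0.18,0,0,0],[0.0015,-0.0007,0.196,0,0,0],[0.0015,-0.0007,0.196,0,0,0],[0.0015,-0.0007,0.196,0,0,0]]'
python3 -m pendant '[[0,0,0,0,0,0],[0,0,0,0,0,0],[0,0,0,0,0,0],[0,0,0,0,0,0],[0,0,0,0,0,0],[0,0,0,0,0,0],[0,0,0,0,0,0],[0,0,0,0,0,0]]' 1
python3 -m pendant '[[0,0,-0.01,0,0,0],[0,0,-0.04,0,0,0],[0,0,-0.08,0,0,0],[0,0,-0.115,0,0,0],[0,0,-0.14,0,0,0],[0,0,-0.15,0,0,0],[0,0,-0.15,0,0,0],[0,0,-0.15,0,0,0]]'
```

```text
clock: 27.95
ee_pos: [0.5649, 0.3306, 0.0316]
tool_rot: [-3.141, -0.0, -0.002]
force: [0.5, 0.0, 0.5]
grip_width: 0.994
clock: 28.95
ee_pos: [0.5641, 0.3301, 0.0304]
tool_rot: [3.142, 0.0, -0.0]
force: [-0.1, -0.5, -0.6]
grip_width: 0.301
clock: 29.95
ee_pos: [0.5635, 0.3297, 0.1792]
tool_rot: [3.141, 0.0, -0.003]
force: [0.3, -0.6, -0.9]
grip_width: 0.296
```

```bash
python3 -m pendant '[[-0.01,0.05,0,0,0,0],[-0.02,0.10,0,0,0,0],[-0.03,0.155,0,0,0,0],[-0.04,0.21,0,0,0,0],[-0.05,0.265,0,0,0,0],[-0.06,0.32,0,0,0,0],[-0.07,0.365,0,0,0,0],[-0.08,0.40,0,0,0,0]]'
python3 -m pendant '[[-0.0022,0.015,0,0,0,0],[-0.0022,0.022,0,0,0,0],[-0.0022,0.022,0,0,0,0],[-0.0022,0.022,0,0,0,0],[-0.0022,0.022,0,0,0,0],[-0.0022,0.022,0,0,0,0],[-0.0022,0.022,0,0,0,0],[-0.0022,0.022,0,0,0,0]]'
python3 - <<'E'
from h import *
look('navy',(.01,),'w10')
E
```

```text
clock: 30.95
ee_pos: [0.4831, -0.0716, 0.1794]
tool_rot: [-3.141, 0.001, 0.003]
force: [0.1, -0.2, -1.3]
grip_width: 0.3
clock: 31.95
ee_pos: [0.482, -0.0919, 0.1804]
tool_rot: [3.142, 0.0, 0.0]
force: [-0.2, 0.3, -0.1]
grip_width: 0.298
[ 0.482  -0.0919  0.1804] 31.95
2294.0 [261. 180.] [array([ 0.4812, -0.0906,  0.0551,  0.0541])]
984.5 [404. 120.] [array([ 0.5366, -0.2379,  0.0877,  0.079 ])]
386.5 [502. 178.] [array([ 0.4859, -0.3444,  0.0594,  0.0315])]
```

View pics/w10.png

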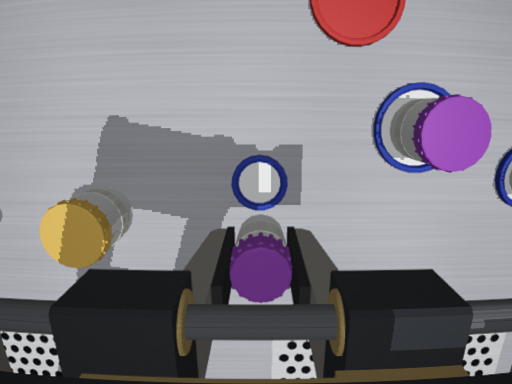

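w10 shows the small ring at (260,181), directly in line. It measures (0.481, -0.091), within 1 mm of the tool. I'll lower and release.

```bash
python3 -m pendant '[[0,-0.0005,0.01,0,0,0],[0,-0.0005,0.03,0,0,0],[0,-0.0005,0.06,0,0,0],[0,-0.0005,0.09,0,0,0],[0,-0.0005,0.115,0,0,0],[0,-0.0005,0.128,0,0,0],[0,-0.0005,0.132,0,0,0],[0,-0.0005,0.132,0,0,0]]'
python3 -m pendant '[[0,0,0.002,0,0,0],[0,0,0.004,0,0,0],[0,0,0.006,0,0,0],[0,0,0.008,0,0,0],[0,0,0.01,0,0,0],[0,0,0.012,0,0,0],[0,0,0.0137,0,0,0],[0,0,0.0137,0,0,0]]'
python3 -m pendant '[[0,0,0,0,0,0],[0,0,0,0,0,0],[0,0,0,0,0,0],[0,0,0,0,0,0],[0,0,0,0,0,0],[0,0,0,0,0,0],[0,0,0,0,0,0],[0,0,0,0,0,0]]' 0
python3 -m pendant '[[0,0,-0.02,0,0,0],[0,0,-0.05,0,0,0],[0,0,-0.09,0,0,0],[0,0,-0.13,0,0,0],[0,0,-0.17,0,0,0],[0,0,-0.185,0,0,0],[0,0,-0.185,0,0,0],[0,0,-0.185,0,0,0]]'
python3 - <<'E'
from h import *
look('purple',(.056,.076),'w11'); look('navy',(.01,),'w11')
cv2.imwrite('pics/scene1.png',robot.capture('scene')[80:300])
c=robot.get_calibration('top'); im=robot.capture('top')
for col,z in (('yellow',.072),('lblue',.062),('green',.052)):
    for a,h in blobs(im,col): print(col,a,h.mean(0).round(1),np.round(circ(c,h,z),4))
E
```

```text
clock: 33.0
ee_pos: [0.4823, -0.0915, 0.0486]
tool_rot: [3.142, 0.0, 0.001]
force: [-0.9, -0.4, -0.4]
grip_width: 0.293
clock: 34.0
ee_pos: [0.4819, -0.0914, 0.0345]
tool_rot: [-3.142, -0.0, 0.0]
force: [1.2, -0.4, -0.4]
grip_width: 0.301
clock: 35.0
ee_pos: [0.482, -0.0914, 0.0347]
tool_rot: [-3.142, -0.0, 0.0]
force: [0.2, 0.4, 0.5]
grip_width: 0.999
clock: 36.0
ee_pos: [0.4811, -0.0913, 0.2181]
tool_rot: [-3.141, -0.0, 0.004]
force: [0.3, -0.3, -0.7]
grip_width: 0.998
[ 0.4811 -0.0913  0.2181] 36.0
3602.0 [434. 129.] [array([ 0.5341, -0.2528,  0.0696,  0.0665]), array([ 0.5352, -0.2427,  0.0652,  0.0623])]
681.0 [260. 182.] [array([ 0.4823, -0.0912,  0.0308,  0.0293]), array([ 0.4866, -0.0913,  0.0289,  0.0275])]
[ 0.4811 -0.0913  0.218 ] 36.05
777.5 [389. 125.] [array([ 0.5364, -0.2375,  0.0872,  0.0782])]
551.0 [260. 174.] [array([ 0.4812, -0.0905,  0.0551,  0.054 ])]
512.0 [491. 167.] [array([ 0.4876, -0.3595,  0.0729,  0.0573])]
yellow 320.5 [228.2 221.1] [0.4477 0.0707 0.0595 0.0561]
lblue 144.0 [179.5 182.7] [0.5598 0.2092 0.0421 0.0395]
green 59.5 [182.5 222.5] [0.4468 0.2034 0.0272 0.0251]
```

View pics/w11.png

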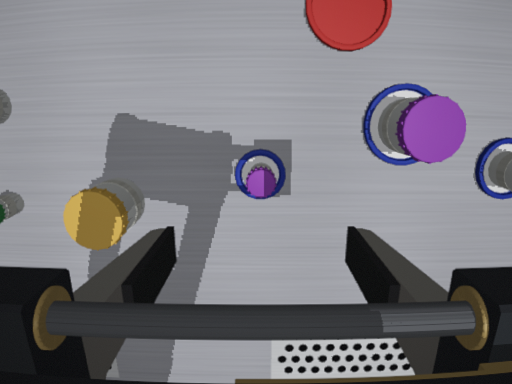

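View pics/scene1.png

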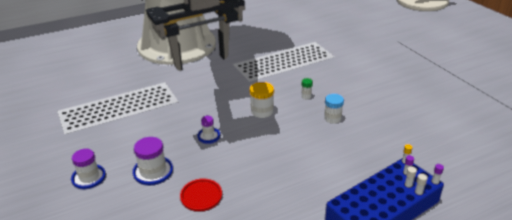

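All three pots stand upright in their own rings: scene crop (88,168), (152,160) and (208,129). The other three haven't moved and the arm is clear, so I'm handing in.

```bash
python3 -c "
from cell import robot; robot.finish_job()"
```

```text
the job is handed in; nothing more can be done
```

The three purple-capped pots are in the blue holders of their own size, placed large, then medium, then small. I lowered each one slowly onto the holder floor before letting go. The job was handed in at about 36 s of the 96 s allowed; the hand-in reports no verdict.

- **Seating:** the last close-up checks put each pot centre within about 2 mm of its holder centre (limit 11 mm). All three looked upright in the final pictures.
- **Other pots:** the yellow, light blue and green pots measured within 1 mm of where they started. The red look-alike was left alone.
- **Disagreements:** the first readings of the holders from the top and scene cameras differed by up to 6 mm, so I used the wrist camera. No check failed.

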